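Set up the trimming board: flip the sprung fence up and lay the rule against it

ROBOT

A 6-joint arm with a two-finger parallel gripper is mounted at the origin on a cart in front of the work surface, level with it; the furniture and walls round the work are solid. World frame = base frame: x ahead of the robot, y to its left, z up, the work surface at z = 0. Lengths are in m, angles in rad, forces in N, time in s.
With the tool pointing down it reaches from about 0.2 to 0.875 m from the base axis. Payload 3.4 kg.
Tool frame: the origin (TCP) lies between the finger pads; the fingertips stand r.nose_length ahead of it and the grasp point (between the pads) lies 11 mm behind it (r.nose_length is the distance from the TCP to the fingertips, in m); z points along the fingers, y is the line along which they close (so a half turn about z gives the same grasp; the last joint's range is limited). The gripper opens to 94 mm and grips with 3 to 60 N. Pads are 16 mm wide; open, the fingers measure 119 mm over their backs; the gripper's body (75 mm by 177 mm) begins 78 mm behind the grasp point.
Start: joints at [1.195, 0.276, 1.505, -0, 1.361, -0.121], TCP at [0.145, 0.556, 0.213] pointing down, gripper open.
Joint ranges: [-2.89, 2.89], [-0.75, 2.08], [0.22, 2.7], [-1.18, 4.32], [0.11, 2.71], [-2.7, 2.7]. Speed limits (rad/s): [2.57, 2.57, 3.14, 3.14, 3.14, 3.14].

INTERFACE

Orientations are given as a unit quaternion [w, x, y, z].
In Python, from plant import r gives the robot as it stands. Calls block until the motion is done:
- r.move_to(position, orientation): joint-space move of the TCP to a pose.
- r.move_l(position, rot=None, vel=0.15, guard=None): straight line of the TCP; rot=None keeps the orientation; vel is the mean speed in m/s. With guard (N) it stops when the force on the tool has changed by that much, and returns True; else False.
- r.movej(angles): joint-space move.
- r.gripper_to(opening, f_grip=None): finger opening in m; f_grip is the grip in N (None keeps the last); returns when the fingers have stopped.
- r.hold(seconds).
- r.inverse_kinematics(position, orientation): joint angles nearest the present ones, or None.
- r.sense(): the state.
- r.snapshot(name): name is "scene" or "side" or "wrist"; returns (picture, depth): 400x640x3 uint8, red, green, blue; 400x640 float32, m along the optical axis (not along the pixel's ray), 0 where there is no reading.
- r.get_calibration(name): a dict with "fx", "fy", "cx", "cy" (pixels), "position" and "orientation" of the camera in the world. Camera axes: x right, y down, z forward; pixel columns grow to the right and rows downward; lengths in m; the calibration is good to about 2 mm. A picture is of the moment at which its call begins: read the wrist's pose just before it. get_calibration takes no time and is no camera call; for the wrist camera it gives the pose at the moment of the call.
A pose or a line that the arm cannot do raises r.PlanningError and nothing moves.
- r.sign_off(): hands the job in; it is judged then, once.
Trained networks look in the newest picture that a camera, given by its name, has taken for a name from the list of things; names that differ only in an ending like _2 or _b are one class to them, and where a whole thing is asked for, a point or a joint stands for the part that bears it (a point fixed in the world has none). Each returns a list of dicts, best first, with "conf" (0 to 1); they miss things now and then, are a little off and sometimes report something else, mostly with a low value. They report only what shows in the picture. A call takes as long as a camera call.
- r.spot_in(name, camera): "centre" ([column, row] in pixels, amid what is visible of it).
- r.pinpoint(name, camera): "centre" ([column, row] in pixels: a listed point, or the origin of a listed thing).
The state is a dict: "t": time; "joints": joint angles; "dq": joint speeds; "joint_efforts": joint torques, N m; "ee_pos": TCP position; "tool_rot": TCP orientation; "wrist_force": force on the tool from outside, world axes, zero at the start; "torque": the same for the moment, N m; "opening": finger opening in m; "finger_force": force on a finger pad.
Only numpy, scipy, OpenCV 4.12 (cv2) and the standard library are available. Lean on these libraries where they do the work, as an engineer would, in place of code of your own. Each camera call takes 0.05 s, during which the arm holds its last target. There are 200 camera calls.

TASK

Get the trimming board ready for cutting price cards. Push the tang of its sprung fence over until the fence snaps fully upright, then lay the steel rule flat on the board in front of the fence with a long edge flush against the fence's face and neither end sticking out past the fence's ends. Let go of the rule and leave the speaker, the stapler and the remote where they are.

Things in the scene. Friction and masses are not known exactly. Their poses are not given: they have to be found in the camera images.
- board: Pale wooden trimming board screwed to the worktop, 140 (its x) x 240 (its y) x 6 mm. Origin: centre of its underside, at worktop height; x points across it from front to back (at yaw 0 away from the robot), y along the fence, z up. Fence's hinge axis: along y at x = +10 mm, 15 mm above the worktop. Two hinge cheeks at y = +-107 mm are 19 mm high
- fence (a joint): Hinge angle of the fence, an aluminium plate 200 mm long (along the board's y, centred), rad. 0: folded flat forward on the board (start). 1.57: fully upright, the other stop. A spring drives it back to 0 below about 0.79 and on to 1.57 above. Leaving a stop takes about 0.2 N m (6 N at 35 mm above the axis), falling to nothing at the over-centre point
- tang_tip (a point): Middle of the end of the fence's tang, a bar 18 mm wide, 5 mm thick, with a black pad (26 mm wide, 9 mm thick) on its last 20 mm; 60 mm from the hinge axis, at board y = +80 mm. Fence folded: the tang stands straight up, tip 75 mm above the worktop. Pushed towards the board's +x it swings over and lies level pointing to +x once the fence is upright
- fence_foot (a point): Point fixed on the board's top at the middle of the foot of the upright fence's front face: board x = +2 mm, y = 0, 6 mm above the worktop; axes as the board's. The upright face is the plane x = 0 of this point, looks to -x, and rises to 55 mm above the worktop. Folded, the fence covers the board to 32 mm in front of here
- rule: Steel safety rule: flat strip 50 mm wide (its x) x 160 mm long (its y) x 4 mm, the same both ways round, with a black grip block in its middle, 24 mm (x) x 44 mm (y), top 32 mm above the rule's underside. About 220 g. Origin: centre of its underside; z up. Starts flat on the worktop left or right of the board
- remote: Dark air-conditioner remote, 192 x 48 x 19 mm, lying on the worktop at the other side of the board from the rule; a bystander. Origin: centre of its underside, long side along x
- speaker: Black desk speaker, 94 x 70 x 118 mm high, behind the board; a bystander. Origin: centre of its underside
- stapler2: Red stapler, 150 x 40 x 45 mm, behind the board on the left; a bystander. Origin: centre of its underside, long side along x

How it is judged:
By the outcome, as a careful person would: the job done as asked, in the order asked, and still so for the second after the job is handed in, with the robot touching nothing.
It also fails if it takes over 64 s, if anything falls off the work surface, if the arm or the gripper's body presses on something with over 40 N, if the wrist force passes 120 N, or if a joint passes its speed limit or range.

## Working session

There is one attempt and no reset: what is moved stays moved. The work goes in short steps, each a Python script; the robot and the scene stay as the last script left them, time stands still between calls to the robot, and variables do not carry over. Pictures are saved under pics/ and viewed, at most 10 in all, crops included, and the job is handed in when it is done.

```bash
mkdir -p pics; ls; cat > h.py <<'E'
import numpy as np, cv2
from scipy.spatial.transform import Rotation as R
from plant import r
def rot(q): return R.from_quat([q[1],q[2],q[3],q[0]]).as_matrix()
def snap(cam,fn=None):
    c=r.get_calibration(cam); p,d=r.snapshot(cam)
    if fn: cv2.imwrite('pics/'+fn,cv2.cvtColor(p,cv2.COLOR_RGB2BGR))
    return p,d,c
def ray(c,uv):
    v=np.array([(uv[0]-c['cx'])/c['fx'],(uv[1]-c['cy'])/c['fy'],1.]); return np.array(c['position']),rot(c['orientation'])@v
def at_depth(c,uv,d):
    o,v=ray(c,uv); return o+v*d
def at_z(c,uv,z):
    o,v=ray(c,uv); return o+v*(z-o[2])/v[2]
def tri(a,b):
    (o1,v1),(o2,v2)=a,b; v1=v1/np.linalg.norm(v1); v2=v2/np.linalg.norm(v2)
    s=np.linalg.lstsq(np.c_[v1,-v2],o2-o1,rcond=None)[0]
    p,q=o1+v1*s[0],o2+v2*s[1]; return (p+q)/2,np.linalg.norm(p-q)
def cloud(d,c):
    v,u=np.indices(d.shape); P=np.stack([(u-c['cx'])/c['fx']*d,(v-c['cy'])/c['fy']*d,d],-1)
    return P@rot(c['orientation']).T+np.array(c['position'])
def down(yaw): # tool down, tool x-axis at yaw
    m=np.array([[np.cos(yaw),np.sin(yaw),0],[np.sin(yaw),-np.cos(yaw),0],[0,0,-1]])
    q=R.from_matrix(m).as_quat(); return [q[3],q[0],q[1],q[2]]
E
python3 - <<'E'
from h import *
np.set_printoptions(precision=4,suppress=True)
s=r.sense(); print(s['t'],s['ee_pos'],s['tool_rot'],r.nose_length,s['opening'])
for cam in ['scene','side']:
    p,d,c=snap(cam,cam+'0.png'); print(cam,c)
    for n in ['board','fence','tang_tip','fence_foot','rule','remote','speaker','stapler2']:
        for x in r.pinpoint(n,cam)[:2]:
            u=x['centre']; print(n,x['conf'],np.array(u),at_z(c,u,0))
E
```

```text
pics
plant.py
0.0 [0.1447 0.5559 0.2126] [-0.0002  0.1271  0.9919 -0.0008] 0.008 0.09404289586111948
scene {'fx': 470.91475904566363, 'fy': 470.91475904566363, 'cx': 322.1109074652596, 'cy': 204.66900866880405, 'position': array([-0.2066, -0.4861,  1.1114]), 'orientation': array([-0.3129,  0.8178, -0.4491,  0.1777])}
board 0.75 [304.3 237.4] [0.5103 0.0163 0.    ]Traceback (most recent call last):
  File "<stdin>", line 7, in <module>
ValueError: it knows: board, fence_foot, remote, rule, speaker, stapler, tang_tip
```

```bash
python3 - <<'E'
from h import *
np.set_printoptions(precision=4,suppress=True)
res={}
for cam in ['scene','side']:
    p,d,c=snap(cam,cam+'0.png')
    if cam=='side': print(c)
    for n in ['board','tang_tip','fence_foot','rule','remote','speaker','stapler']:
        for i,x in enumerate(r.pinpoint(n,cam)[:2]):
            u=x['centre']; print(cam,n,round(x['conf'],2),np.array(u),at_z(c,u,0))
            if i==0: res.setdefault(n,[]).append(ray(c,u))
for n,v in res.items():
    if len(v)==2: print(n,*tri(*v))
print(r.sense()['t'])
E
```

```text
scene board 0.95 [303.6 235.7] [0.5145 0.0217 0.    ]
scene tang_tip 0.91 [280.3 209.1] [0.5637 0.1429 0.    ]
scene fence_foot 0.63 [303.6 235.2] [0.5161 0.0228 0.    ]
scene rule 0.63 [279.5 212.4] [0.5511 0.137  0.    ]
scene rule 0.62 [393.6 285.2] [ 0.5039 -0.2842  0.    ]
scene remote 0.64 [230.  210.2] [0.4746 0.2731 0.    ]
scene speaker 0.95 [361.7 199.7] [ 0.7382 -0.0537  0.    ]
scene stapler 0.84 [281.9 171.7] [0.705  0.2375 0.    ]
scene stapler 0.52 [302.7 236.7] [0.5099 0.0219 0.    ]
{'fx': 453.9030374038614, 'fy': 453.9030374038614, 'cx': 325.65088390728295, 'cy': 195.85934189950314, 'position': array([0.5437, 1.1024, 0.5993]), 'orientation': array([ 0.0129, -0.0266,  0.8453, -0.5335])}
side board 0.6 [361.9 224.1] [0.5048 0.0185 0.    ]
side tang_tip 0.78 [360.5 211. ] [ 0.5078 -0.0587  0.    ]
side tang_tip 0.47 [282.5 209.6] [ 0.7321 -0.0515  0.    ]
side fence_foot 0.7 [360.7 216.3] [ 0.5076 -0.0264  0.    ]
side rule 0.59 [283.4 208.5] [ 0.7305 -0.0585  0.    ]
side rule 0.55 [360.  180.3] [ 0.5072 -0.2799  0.    ]
side remote 0.75 [373.1 281.8] [0.4837 0.2783 0.    ]
side speaker 0.8 [283.  208.3] [ 0.7318 -0.0597  0.    ]
side stapler 0.63 [277.2 260.6] [0.7067 0.2101 0.    ]
board [0.5082 0.0205 0.0033] 0.007459491970992793
tang_tip [0.5109 0.0978 0.0796] 0.004064768467659304
fence_foot [0.5065 0.0136 0.0196] 0.005498166020293046
rule [0.6271 0.1262 0.0444] 0.1773294666146548
remote [ 0.4805  0.2755 -0.0039] 0.00655701057790297
speaker [ 0.7326 -0.0552  0.0037] 0.003896771890075223
stapler [0.7001 0.2306 0.0114] 0.007146552585252638
0.9
```

View pics/scene0.png

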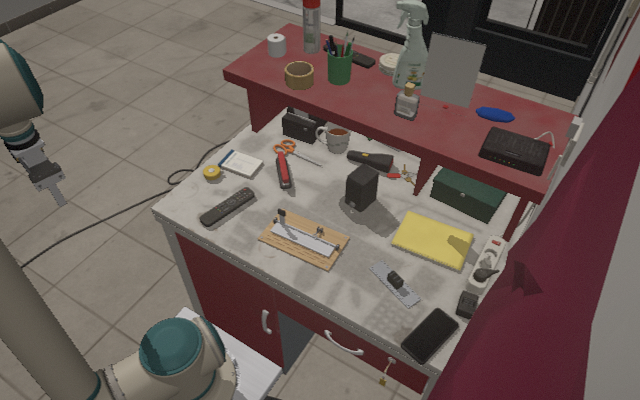

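View pics/side0.png

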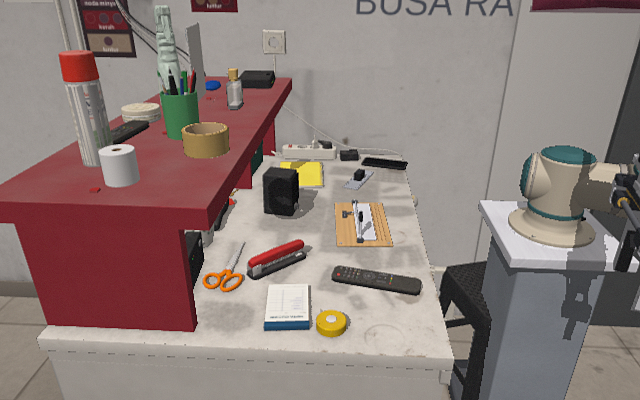

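Rule: scene (394,285), on the right of the board. Remote on the left, tang upright at scene (281,211). The 0.62 rule detection matches; the first is false. Next, wrist views.

```bash
cat > look.py <<'E'
from h import *
np.set_printoptions(precision=4,suppress=True)
def look(pts,names,fn):
    res={}
    for i,p in enumerate(pts):
        r.move_to(p,down(np.pi)); r.hold(0.2)
        img,d,c=snap('wrist',f'{fn}{i}.png'); np.savez(f'pics/{fn}{i}.npz',d=d,**c)
        for n in names:
            for k,x in enumerate(r.pinpoint(n,'wrist')[:2]):
                u=x['centre']; print(i,n,round(x['conf'],2),np.array(u),at_z(c,u,0))
                if k==0: res.setdefault(n,[]).append(ray(c,u))
    for n,v in res.items():
        if len(v)==2: print(n,*tri(*v))
    print(r.sense()['t'],r.sense()['joints'])
E
python3 - <<'E'
from look import *
print(r.inverse_kinematics([.45,-.28,.25],down(np.pi)),r.inverse_kinematics([.45,-.28,.25],down(0)))
look([[.43,.06,.3],[.43,-.03,.3]],['board','tang_tip','fence_foot'],'b')
look([[.43,-.24,.28],[.43,-.31,.28]],['rule'],'r')
a=cv2.imread('pics/b1.png');b=cv2.imread('pics/r0.png')
cv2.imwrite('pics/m1.png',np.vstack([a[:300],b[:300]]))
E
```

```text
[-0.6879  0.1888  1.5328 -0.      1.42   -2.2587] [-0.6879  0.1888  1.5328 -0.      1.42    0.8829]
0 board 0.68 [294.6 216.8] [0.5006 0.0155 0.    ]
0 tang_tip 0.89 [348.5 240. ] [0.5423 0.1077 0.    ]
0 fence_foot 0.76 [292.  224.7] [0.5147 0.0108 0.    ]
0 fence_foot 0.52 [122.9 226.7] [ 0.5184 -0.278   0.    ]
1 board 0.89 [348.7 216.5] [0.5002 0.0176 0.    ]
1 tang_tip 0.83 [406.7 239. ] [0.5406 0.1186 0.    ]
1 fence_foot 0.8 [346.9 223.4] [0.5124 0.0148 0.    ]
1 fence_foot 0.72 [406.7 239.4] [0.5413 0.1187 0.    ]
board [0.4973 0.0165 0.0105] 0.0004039304859112112
tang_tip [0.5215 0.1024 0.0518] 0.001446099903839856
fence_foot [0.5069 0.0129 0.0204] 0.0020189393447658565
4.2333 [-0.23    0.0132  1.614   0.0001  1.5143 -1.8021]
0 rule 0.96 [294.3 228.6] [ 0.5157 -0.2826  0.    ]
1 rule 0.7 [336.3 228. ] [ 0.514  -0.2841  0.    ]
rule [ 0.5182 -0.2835 -0.0096] 0.0016841289281825176
6.0667 [-0.7547  0.1757  1.4759  0.0002  1.4898 -2.3267]
```

View pics/m1.png

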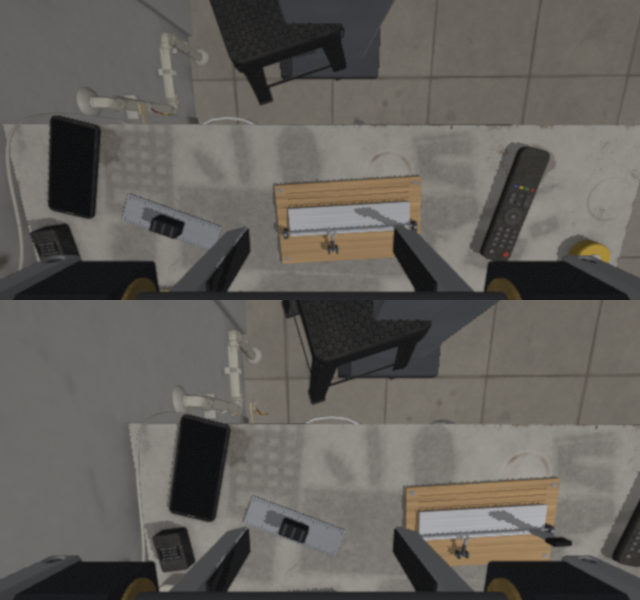

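The wrist views show the board (275–420, 178–262, upper picture), and the rule at (170,222), turned by about 15°. Now precise poses from colour masks and depth.

```bash
cat > seg.py <<'E'
from h import *
np.set_printoptions(precision=4,suppress=True)
def load(n):
    z=np.load(f'pics/{n}.npz'); return cv2.imread(f'pics/{n}.png'),z['d'],{k:z[k] for k in z.files if k!='d'}
def rect(mask,c,z):
    mask=cv2.morphologyEx(mask.astype(np.uint8),cv2.MORPH_CLOSE,np.ones((9,9)))
    n,l,s,_=cv2.connectedComponentsWithStats(mask)
    m=(l==1+np.argmax(s[1:,4])).astype(np.uint8)
    k=cv2.findContours(m,0,1)[0][0][:,0]
    P=np.array([at_z(c,u,z)[:2] for u in k])
    return cv2.minAreaRect((P*1000).astype(np.float32)),m
E
python3 - <<'E'
from seg import *
for n in ['b0','b1','r0','r1']:
    im,d,c=load(n); hsv=cv2.cvtColor(im,cv2.COLOR_BGR2HSV).astype(int); C=cloud(d,c)
    near=(abs(C[...,0]-.51)<.12)&(abs(C[...,1]-.015)<.16)
    m=(hsv[...,1]>70)&(hsv[...,0]>8)&(hsv[...,0]<25)&near
    print(n,'board',rect(m,c,.006)[0], 'cam',c['position'])
    g=(abs(C[...,0]-.65)<.3)&(abs(C[...,2])<.03)&(C[...,1]<-.13)&(C[...,1]>-.2)&(abs(C[...,0]-.5)<.08)
    print('  table z',np.median(C[g][:,2]),C[g][:,2].std(),g.sum())
    g=near&(C[...,2]>.055)&(C[...,2]<.1)&(abs(C[...,1]-.1)<.04)
    if g.sum(): print('  tang',g.sum(),C[g].min(0),C[g].max(0),np.median(C[g],0))
    rn=(abs(C[...,0]-.51)<.06)&(abs(C[...,1]+.284)<.11)
    print('  rule sat',[np.percentile(hsv[rn][:,i],[5,25,50,75,95]) for i in (0,1,2)],np.percentile(C[rn][:,2],[5,25,50,75,95]))
    g=rn&(C[...,2]>.02)&(C[...,2]<.06)
    if g.sum()>20: print('  block',g.sum(),cv2.minAreaRect((C[g][:,:2]*1000).astype(np.float32)),np.percentile(C[g][:,2],[50,95]))
a=cv2.imread('pics/b1.png');b=cv2.imread('pics/r1.png')
cv2.imwrite('pics/m2.png',np.vstack([cv2.resize(a[160:280,250:450],(800,300),fx=1,interpolation=2)[:300],cv2.resize(b[180:260,240:440],(800,300),interpolation=2)]))
E
```

```text
b0 board ((506.0106201171875, 17.352142333984375), (139.16172790527344, 238.97540283203125), 3.676527261734009) cam [0.3599 0.0603 0.4708]
  table z -0.00041863668279545907 0.0008756299889170568 3619
  tang 153 [0.506  0.0854 0.058 ] [0.5155 0.1114 0.0764] [0.5086 0.098  0.073 ]
  rule sat [array([ 17.,  19.,  21., 105., 114.]), array([ 9., 13., 17., 18., 20.]), array([ 36., 107., 111., 118., 126.])] [-0.0016 -0.0007  0.0002  0.0031  0.0258]
  block 507 ((510.50738525390625, -280.7852783203125), (44.48007583618164, 25.036277770996094), 69.15900421142578) [0.0311 0.0329]
b1 board ((506.1973571777344, 16.93798065185547), (139.31369018554688, 238.8298797607422), 3.67144775390625) cam [ 0.3598 -0.0294  0.471 ]
  table z -0.0004221629930556414 0.0008495965115469789 2903
  rule sat [array([ 17.,  19.,  21., 107., 114.]), array([ 9., 13., 17., 18., 20.]), array([ 40., 108., 113., 120., 128.])] [-0.0016 -0.0007  0.0002  0.0032  0.027 ]
  block 480 ((510.2193603515625, -280.53997802734375), (43.755130767822266, 23.85405158996582), 69.27346801757812) [0.0311 0.0328]
r0 board ((475.544647216796
[... 426 characters left out ...]
ck 468 ((510.46612548828125, -281.2729797363281), (44.01116943359375, 24.089536666870117), 69.110107421875) [0.0312 0.0329]
r1 board ((506.1000671386719, 15.667671203613281), (139.2366485595703, 239.76467895507812), 3.7341392040252686) cam [ 0.3598 -0.3092  0.4511]
  table z -0.0005043985243437799 0.0008339966582489837 2910
  tang 237 [0.5063 0.0839 0.055 ] [0.5158 0.1109 0.0758] [0.5094 0.0932 0.0708]
  rule sat [array([ 17.,  19.,  20., 107., 114.]), array([ 9., 13., 17., 18., 20.]), array([ 56., 116., 120., 127., 137.])] [-0.0017 -0.0008  0.      0.003   0.0224]
  block 469 ((510.6398620605469, -281.5897216796875), (44.16978073120117, 24.18384552001953), 69.39898681640625) [0.0312 0.0328]
```

View pics/m2.png

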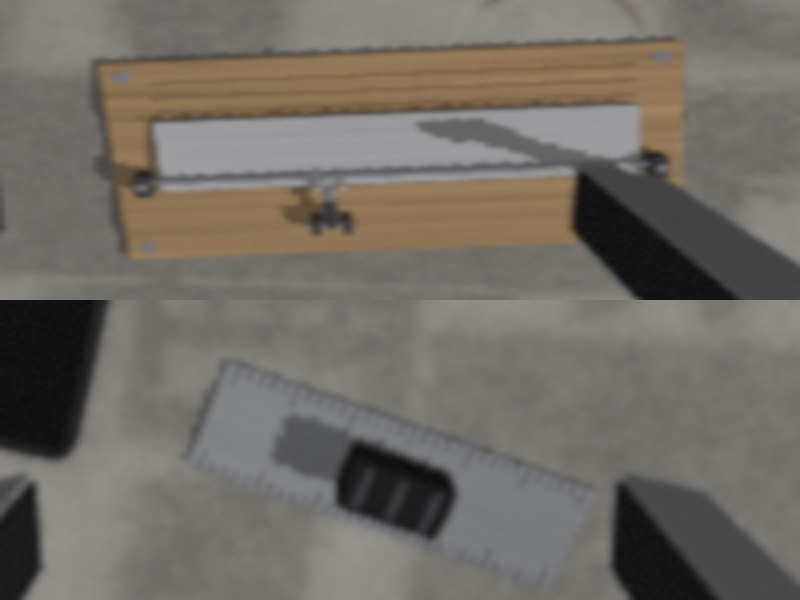

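Board (0.506, 0.017) at yaw 3.7°. Rule centre is (0.5105, -0.281), long axis at 69.2°. Tang is centred near (0.511, 0.098), pad top ~0.075. Pushing the tang now.

```bash
cat >> h.py <<'E'
BY=np.radians(3.68); BC=np.array([.506,.017])
def B(x,y,z): # board mm -> world m
    return np.r_[BC+np.array([[np.cos(BY),-np.sin(BY)],[np.sin(BY),np.cos(BY)]])@np.array([x,y])/1000,z/1000]
E
python3 - <<'E'
from look import *
q=down(BY)
r.gripper_to(0.0)
r.move_to(B(-22,80,130),q); print(r.sense()['joints'])
r.move_l(B(-22,80,66),vel=.15)
f0=r.sense()['wrist_force']
r.move_l(B(10,80,57),vel=.08); print(r.sense()['wrist_force']-f0)
r.move_l(B(46,80,47),vel=.1); print(r.sense()['wrist_force']-f0, r.sense()['ee_pos'])
r.hold(.3)
r.move_l(B(40,80,150),vel=.25)
r.gripper_to(0.094)
snap('side','side1.png'); print(r.sense()['t'])
im=cv2.imread('pics/side1.png'); cv2.imwrite('pics/s1c.png',cv2.resize(im[160:280,280:440],(800,600),interpolation=2))
E
```

```text
[ 0.0538  0.2115  1.8164 -0.      1.1135  1.5605]
[-4.6281  0.1316  2.6083]
[-0.2501 -0.1217 -0.5191] [0.5479 0.0998 0.0473]
14.7583
```

View pics/s1c.png

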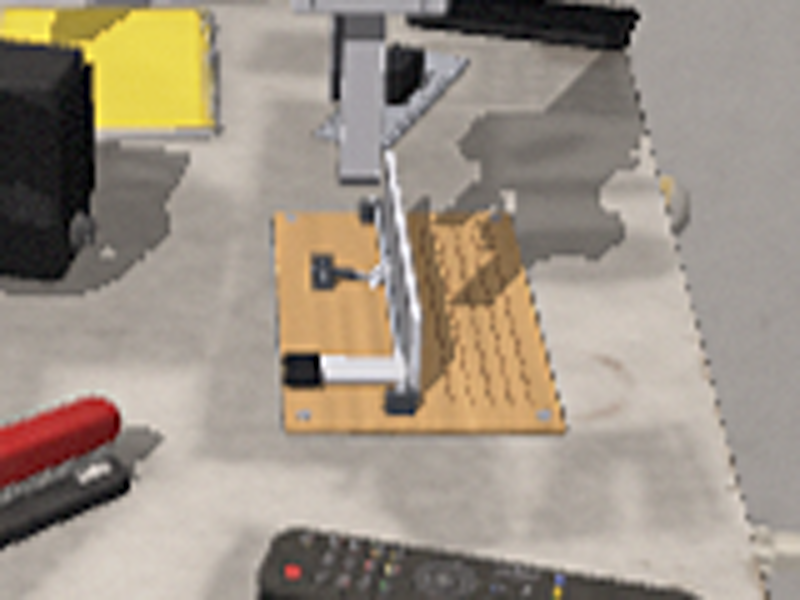

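Fence is upright against its stop, with tang level pointing back (about (340,368)). Now the rule.

```bash
python3 - <<'E'
from look import *
ry=np.radians(69.2-90); c=np.array([.5105,-.281])
r.move_to([c[0],c[1],.10],down(ry)); 
print(r.move_l([c[0],c[1],.0145],vel=.15,guard=8), r.sense()['ee_pos'])
r.gripper_to(0.03,f_grip=30); s=r.sense(); print(s['opening'],s['finger_force'])
r.move_l([c[0],c[1],.12],vel=.2)
r.move_to(B(-33,0,110),down(BY)); s=r.sense(); print(s['opening'],s['joints'])
r.move_l(B(-33,0,40),vel=.2); r.hold(.3); f0=r.sense()['wrist_force']
g=r.move_l(B(-33,0,16),vel=.02,guard=4); s=r.sense(); print(g,s['ee_pos'],s['wrist_force']-f0)
p=s['ee_pos'].copy(); q=p+(B(20,0,0)-B(0,0,0)); q[2]+=.0005
g=r.move_l(q,vel=.015,guard=8); s=r.sense(); print(g,s['ee_pos'],p,s['wrist_force']-f0,s['torque'])
print('contact moved',np.linalg.norm(s['ee_pos']-p),'board x',((s['ee_pos'][:2]-BC)@[np.cos(BY),np.sin(BY)])*1000,s['t'])
snap('side','side2.png'); im=cv2.imread('pics/side2.png'); cv2.imwrite('pics/s2c.png',cv2.resize(im[160:280,280:440],(800,600),interpolation=2))
E
```

```text
True [ 0.5093 -0.2788  0.0123]
0.04374323950668631 33.569485251791775
0.04361836123906247 [-0.1168  0.2115  1.8751 -0.0008  1.0542  1.3908]
True [0.4729 0.0149 0.0183] [ 0.5617 -0.821   7.3164]
True [0.4729 0.0149 0.0183] [0.4729 0.0149 0.0183] [-0.8499 -0.636   5.5954] [-0.0262  0.087  -0.1148]
contact moved 1.6731848880419157e-05 board x -33.136863495616694 21.7333
```

View pics/s2c.png

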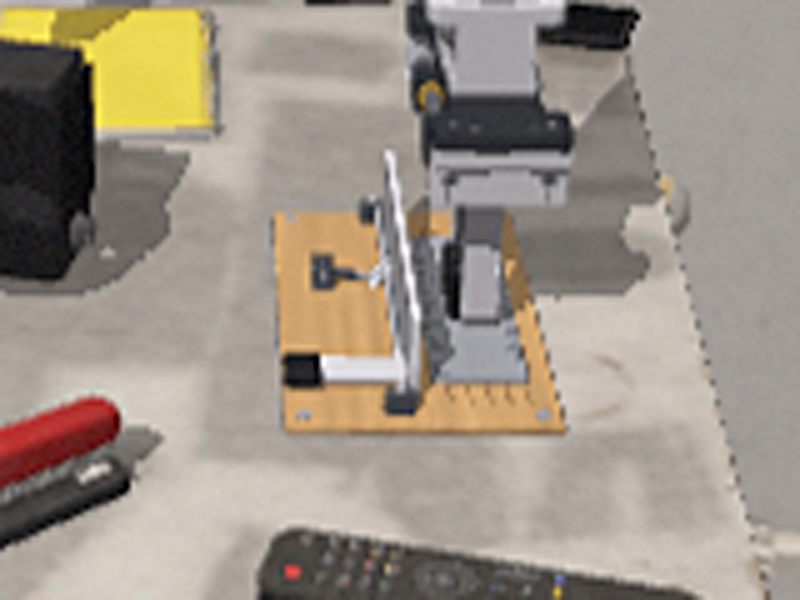

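The rule is on the board, about 8 mm short of the fence; the slide's guard tripped at once. Easing the downward load and sliding again.

```bash
python3 - <<'E'
from look import *
bx=lambda p:(np.array(p[:2])-BC)@[np.cos(BY),np.sin(BY)]*1000
s=r.sense(); p=s['ee_pos'].copy(); p[2]+=.0012
r.move_l(p,vel=.02); r.hold(.2); f0=r.sense()['wrist_force']; print(f0,r.sense()['ee_pos'])
dx=B(1,0,0)-B(0,0,0)
q=p.copy()
for i in range(18):
    q=q+dx; g=r.move_l(q,vel=.02,guard=12); s=r.sense(); f=s['wrist_force']-f0
    print(i,g,round(bx(s['ee_pos']),2),f,s['torque'][2])
    if f@dx*1000<-7: break
print(s['t'],s['opening'])
E
```

```text
[-0.3034  0.3569 -3.1528] [0.4726 0.0149 0.0191]
0 False -32.03 [0.2642 0.3542 0.7131] 0.03239582425879911
1 False -30.98 [0.4783 0.0881 0.4257] 0.0021723434923668506
2 False -30.01 [0.3201 0.8561 1.4156] 0.003884250385476253
3 False -29.01 [0.6844 0.5633 2.0192] -0.04085338103108744
4 False -28.01 [ 0.0562 -0.6194  0.2271] 0.00716345325456081
5 False -27.04 [ 0.4689 -0.3779  0.9756] -0.018306538705417118
6 False -26.01 [ 0.1142 -0.3592  0.2291] -0.0350702109960794
7 False -25.05 [0.3032 1.1753 1.3677] -0.018197934165188164
8 False -24.82 [-1.8622 -0.4248  1.3151] 0.09176158744769196
9 False -24.68 [-3.9817 -2.0343  2.8895] 0.23728072463507957
10 False -24.63 [-5.9792 -1.8714  3.1909] 0.2810531682637636
11 False -24.59 [-6.8414 -1.6546  3.0198] 0.25329414513222603
12 False -24.54 [-7.9429 -2.582   5.3454] 0.2348056779575209
25.4833 0.043672584337264495
```

Contact is firm, but the moment (+0.25 Nm) says the +y end touches first; rotate a little to balance it.

```bash
python3 - <<'E'
from look import *
bx=lambda p:(np.array(p[:2])-BC)@[np.cos(BY),np.sin(BY)]*1000
q=B(0,0,0); s=r.sense(); dx=B(1,0,0)-B(0,0,0)
f0=np.array([-.3,.36,-3.15])
p=s['ee_pos'].copy()
for k in range(1,9):
    r.move_l(p+dx*2.5+[0,0,0.0003],rot=down(BY+np.radians(.35*k)),vel=.02); r.hold(.1); s=r.sense()
    print(k,round(bx(s['ee_pos']),2),s['wrist_force']-f0,s['torque'][2])
    if s['torque'][2]<.06: break
print(s['t'],s['ee_pos'][2])
E
```

```text
1 -24.67 [-5.2078 -1.6334  2.4591] -0.15134358670801867
25.8333 0.018390010704753768
```

```bash
python3 - <<'E'
from look import *
s=r.sense(); dx=B(1,0,0)-B(0,0,0); p=s['ee_pos'].copy(); f0=np.array([-.3,.36,-3.15])
r.move_l(p+dx*3,rot=down(BY+np.radians(.2)),vel=.02); r.hold(.2); s=r.sense(); print(s['wrist_force']-f0,s['torque'][2])
r.gripper_to(0.056); r.hold(.2)
p=r.sense()['ee_pos'].copy(); print(p)
r.move_l(p+[0,0,.1],vel=.2)
snap('side','side3.png')
look([B(-95,30,230),B(-95,-30,230)],['rule'],'f')
a=cv2.imread('pics/side3.png'); b=cv2.imread('pics/f0.png')
cv2.imwrite('pics/m3.png',np.hstack([cv2.resize(a[170:270,320:410],(400,444),interpolation=2),cv2.resize(b[130:270,230:356],(400,444),interpolation=2)]))
E
```

```text
[-7.2644 -1.9664  7.0877] 0.0373332346938845
[0.4846 0.0161 0.0184]
0 rule 0.85 [300.6 235.7] [0.4879 0.0105 0.    ]
1 rule 0.9 [344.9 233.1] [0.4875 0.0164 0.    ]
rule [0.4744 0.0133 0.0364] 4.354080181375659e-05
31.125 [-0.2131  0.0175  1.7814  0.0003  1.3428 -1.7853]
```

View pics/m3.png

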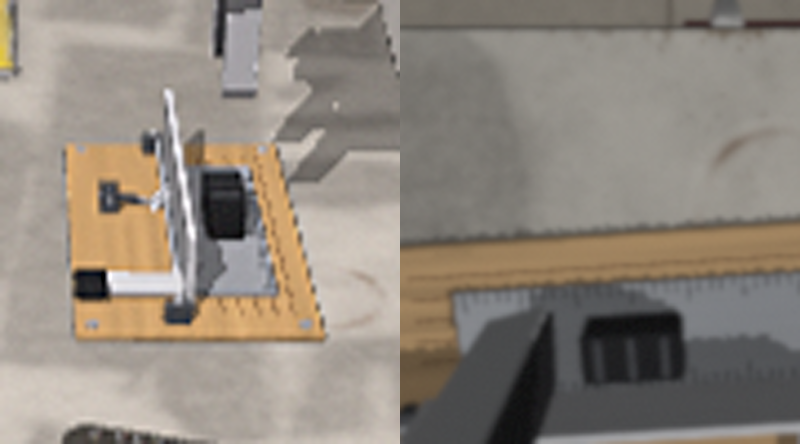

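View pics/f0.png

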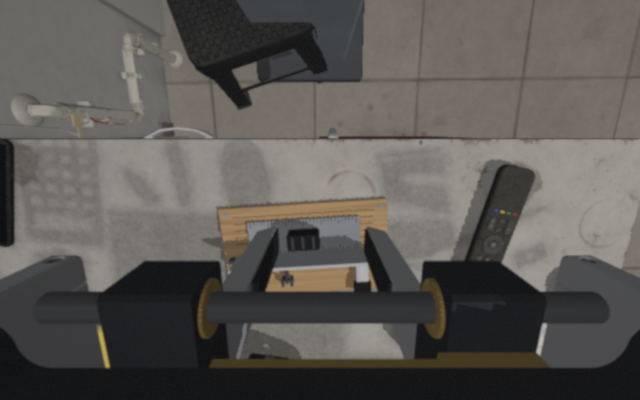

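The rule lies at the fence with both ends inside. Measuring the gap and angle numerically against the board edge and fence plate.

```bash
python3 - <<'E'
from seg import *
inv=lambda P:(P-BC)@np.array([[np.cos(BY),-np.sin(BY)],[np.sin(BY),np.cos(BY)]])*1000
for n in ['f0','f1']:
    im,d,c=load(n); hsv=cv2.cvtColor(im,cv2.COLOR_BGR2HSV).astype(int)
    S=cv2.GaussianBlur(hsv[...,1].astype(np.float32),(3,3),0)
    fr,re=[],[]
    for u in range(250,356):
        col=S[190:245,u]; on=np.where(col>60)[0]
        if len(on)<5: continue
        a=on[0]; f=lambda i:i+190
        b=next((i for i in range(a+3,len(col)) if col[i]<55),None)
        if b is None or b-a>25: continue
        sub=lambda i,t:i-1+(t-col[i-1])/(col[i]-col[i-1])
        fr.append(inv(at_z(c,(u,190+sub(a,60)),.006)[:2])); re.append(inv(at_z(c,(u,190+sub(b,55)),.010)[:2]))
    for P,t in((fr,'board front'),(re,'rule front')):
        P=np.array(P); k=np.polyfit(P[:,1],P[:,0],1)
        for _ in range(3):
            g=abs(P[:,0]-np.polyval(k,P[:,1]))<1.5; k=np.polyfit(P[g,1],P[g,0],1)
        print(n,t,'x at y=0',k[1],'slope deg',np.degrees(k[0]),g.sum(),P[:,1].min(),P[:,1].max())
    C=cloud(d,c); Q=inv(C[...,:2]); z=C[...,2]*1000
    fe=(abs(Q[...,1])<105)&(abs(Q[...,0])<25)&(z>50)&(z<60)
    print('fence top',np.percentile(Q[fe],[2,50,98],axis=0),z[fe].max())
    ru=(abs(Q[...,1])<110)&(Q[...,0]>-45)&(Q[...,0]<-8)
    g=ru&(z>7.5)&(z<13); print('rule z',np.median(z[g]),'y range',np.percentile(Q[g][:,1],[.5,99.5]))
    bl=ru&(z>30)&(z<45); print('block',cv2.minAreaRect(Q[bl].astype(np.float32)),np.median(z[bl]))
E
```

```text
f0 board front x at y=0 -69.79573450777984 slope deg 0.016891138398235774 106 -72.05460920088326 75.59832111483666
f0 rule front x at y=0 -48.197661606368136 slope deg 0.09907783976722445 106 -73.75410374390069 74.3492572783882
fence top [[  2.2528 -96.0307]
 [  3.8983  20.672 ]
 [  7.3033  80.7793]] 56.72144535046869
rule z 9.507603066724046 y range [-78.4277  80.31  ]
block ((-22.867786407470703, 0.8501129150390625), (23.77863121032715, 44.02336883544922), 0.4416927993297577) 37.3103399680989
f1 board front x at y=0 -69.75771812899902 slope deg -0.003627995394307225 85 -118.64202473741707 16.53890616783721
f1 rule front x at y=0 -48.10248870599648 slope deg 0.13054761895883565 68 -118.9655306054151 15.312925989122693
fence top [[  2.1503 -95.3138]
 [  3.9065 -23.9851]
 [  7.3639  96.4821]] 56.886075418536905
rule z 9.52242464552311 y range [-78.5486  79.9915]
block ((-22.917930603027344, 0.7093868255615234), (23.775468826293945, 43.90030288696289), 0.6706938147544861) 37.34909821771842
```

The rule is 21.6 mm behind the board's front edge (22 expected if flush), within about 0.1° of parallel, flat, and spanning y ±80 inside the fence's ±100. The fence is upright. Handing in.

```bash
python3 -c "
from plant import r
print(r.sense()['t'],r.sign_off())"
```

```text
the job is handed in; nothing more can be done
31.125 None
```

The job is handed in at 31 s: the fence is upright and the rule released flat on the board against it, flush to within about 0.4 mm by camera, with both ends about 20 mm inside the fence's; the arm did not go near the speaker, stapler or remote.

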